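Slide the menu card into its holder on the ward table

TASK

Put the patient's menu card, the largest of the three loose cards on the bed table, away in the low three-sided card holder: press fingertips down on top of the card and slide it flat over the table, in through the holder's open side, until the whole card lies inside the rails. Do not lift the card off the table, leave the other two cards where they are, and let go of it at the end.

Things in the scene. Friction and masses are not known exactly. Their poses are not given: they have to be found in the camera images.
- menu_card: Stiff white card, 80 mm along its x, 110 mm along its y, 3 mm thick, 60 g, loose, flat on the table; a thick grey bar by one long edge, four thin lines with tick boxes. Origin: centre of its underside. Slippery underside (friction 0.25 on the table), grippy matte top (1.2). Left, middle or right in a row of three cards about 175 mm apart; its x points away from the robot within 20 degrees. Either end may go in first.
- holder: Card holder: three aluminium rails fixed on the table, 8 mm high, 10 mm wide, round a grey floor level with the table (no step). Inside 100 mm along its x, 140 mm along its y. Open at -x, towards the row of cards; closed at +x and both y sides. Origin: middle of the floor, on the table top; x points from the open side to the back rail, within 9 degrees of straight ahead of the robot.
- small_card: A bystander: a smaller white card, 50 mm along x, 70 mm along y, 3 mm thick, loose in the same row, with three thin grey lines. Origin at the centre of its underside. Leave it.
- strip_card: A bystander: a narrow white strip of card like a bookmark, 30 mm along x, 120 mm along y, 3 mm thick, loose in the same row, with one grey line. Origin at the centre of its underside. Leave it.
Mind the look-alikes: they are no part of the job. Leave any black or brown look-alike of the menu_card alone.

How it is judged:
By the outcome, as a careful person would: the job done as asked, in the order asked, and still so for the second after the job is handed in, with the robot touching nothing.
It also fails if it takes over 42 s, if anything falls off the work surface, if the arm or the gripper's body presses on something with over 40 N, if the wrist force passes 120 N, or if a joint passes its speed limit or range.

ROBOT

A 7-joint arm with a two-finger parallel gripper is mounted at the origin on the work surface. World frame = base frame: x ahead of the robot, y to its left, z up, the work surface at z = 0. Lengths are in m, angles in rad, forces in N, time in s.
With the tool pointing down it reaches from about 0.425 to 1.025 m from the base axis. Payload 3.6 kg.
Tool frame: the origin (TCP) lies midway between the tips of the shut fingers; the grasp point (between the pads) lies 19 mm behind it; z points along the fingers, y is the direction in which the jaws open and shut (so a half turn about z gives the same grasp; the last joint's range is limited). The gripper opens to 85 mm and grips with 20 to 120 N. Pads are 22 mm wide; open, the fingers measure 114 mm over their backs; the gripper's body (76 mm by 85 mm) begins 54 mm behind the grasp point. The pads swing forward as they close: fully open they stand 13 mm farther back than shut.
Start: joints at [-1.256, 0.591, 0.048, 1.609, -0.033, 0.943, -0.034], TCP at [0.288, 0.665, 0.231] pointing down, gripper open.
Joint ranges: [-2.69, 2.69], [-0.47, 2.24], [-1.27, 1.36], [0.19, 2.51], [-1.53, 4.68], [0.08, 2.07], [-3.09, 3.09]. Speed limits (rad/s): [2.57, 2.57, 3.14, 3.14, 3.14, 3.14, 3.14].

INTERFACE

Orientations are given as a 3x3 rotation matrix whose columns are the frame's x, y, z axes.
In Python, from rig import ctrl gives the robot as it stands.
- The arm moves only by the tool play_rows, never from a script. Its argument "deltas" is a list of rows, each a list of 2 entries, a list of its own where there are three numbers: the shift along the tool's x, y, z in m, then the turn about the tool's z in rad. In form: [[[x, y, z], turn], ...]. A call has 1 to 12 rows; each row is the pose to reach, as a shift and turn from the pose commanded when the call began, along the tool's axes at that moment; what a row does not reach only later rows make up. A row lasts 1/10 s, in which the tool goes at most 50 mm and 8.59 degrees, less where a joint would pass 70% of its speed; a pose out of reach is approached as far as the arm can. A call with a gripper value outside its range is refused whole. "hand" is the closure in counts, from 0 (fully open) to 255 (shut), set as the call begins (left out, the last holds). The fingers move at their own pace and stop on an object; "newtons" is the grip in N (left out, the last holds). Time passes only in rows, so rows that repeat a pose let the fingers close. It gives the time, the measured TCP pose, the force and the opening at its end, in the units of the state.
- ctrl.state(): the state, without advancing time (a new reading comes with each control period).
- ctrl.read_camera(name): name is "scene" or "top"; returns the picture (384x512x3 uint8, red, green, blue); there is no depth.
- ctrl.camera_model(name): a dict with "fovy" (degrees; the focal length in pixels is half the picture's height over the tangent of half this angle, whatever the lens; pixels are square), "cx", "cy" (the principal point, pixels), "world_to_cam" (4x4, takes a point from world to camera coordinates). Camera axes: x right, y up, looking along -z (the intrinsics and any distortion apply to the point x, -y, -z); pixel columns grow to the right and rows downward; lengths in m; the calibration is good to about 2 mm. A picture is of the moment at which its call begins. camera_model takes no time and is no camera call.
- ctrl.close_job(): hands the job in, once; it reports no verdict.
The state is a dict: "t": time; "joint_pos": joint angles; "joint_vel": joint speeds; "joint_efforts": joint torques, N m; "ee_pos": TCP position; "eef_rot": TCP orientation; "contact_force": force on the tool from outside, world axes, zero at the start; "torque": the same for the moment, N m; "finger_gap": opening from 0.0 (shut) to 1.0 (fully open).
Only numpy, scipy, OpenCV 4.12 (cv2) and the standard library are available. Lean on these libraries where they do the work, as an engineer would, in place of code of your own. Each camera call takes 0.05 s, during which the arm holds its last target. There are 200 camera calls.

## Working session

There is one attempt and no reset: what is moved stays moved. The work goes in short steps, Python scripts to look and compute and a tool call to move; the robot and the scene stay as the last step left them, time stands still between calls to the robot, and variables do not carry over. Pictures are saved under pics/ and viewed, about 8 in all and at most 12, crops included, and the job is handed in when it is done.

Besides the shell and the picture viewer there is one more tool, called after "Call:" as name([rows], argument=value, ...), one row to a line, values as JSON. play_rows: Moves the arm, as the interface text tells. Its arguments: {"type":"object","properties":{"deltas":{"type":"array","items":{"type":"array"}},"hand":{"type":"number"},"newtons":{"type":"number"}},"required":["deltas"]}

```bash
mkdir -p pics; python3 - <<'E'
from rig import ctrl
import cv2,numpy as np
s=ctrl.state();print({k:np.round(s[k],3).tolist() for k in('t','ee_pos','eef_rot','contact_force','finger_gap')})
for n in('top','scene'):
    m=ctrl.camera_model(n);print(n,m)
    cv2.imwrite(f'pics/{n}0.png',ctrl.read_camera(n)[:,:,::-1])
E
```

```text
{'t': 0.0, 'ee_pos': [0.288, 0.665, 0.23], 'eef_rot': [[-0.918, 0.397, -0.001], [0.397, 0.918, -0.002], [-0.0, -0.002, -1.0]], 'contact_force': [-0.165, -0.24, -0.15], 'finger_gap': 1.002}
top {'fovy': 51.6688365993893, 'cx': 254.53943446493042, 'cy': 192.14399636940513, 'world_to_cam': array([[ 0.0133594 , -0.99989541, -0.00554107,  0.05285958],
       [ 0.99926624,  0.01315165,  0.03597229, -0.48437791],
       [-0.03589566, -0.00601757,  0.99933743, -0.98708193],
       [ 0.        ,  0.        ,  0.        ,  1.        ]])}
scene {'fovy': 45.75054096908209, 'cx': 255.2858545081738, 'cy': 197.3205879172032, 'world_to_cam': array([[ 0.8699873 ,  0.49292172, -0.01225839, -0.4732012 ],
       [-0.36542364,  0.6612509 ,  0.65514336,  0.10601565],
       [ 0.33104026, -0.56548689,  0.75540513, -1.26440139],
       [ 0.        ,  0.        ,  0.        ,  1.        ]])}
```

View pics/top0.png

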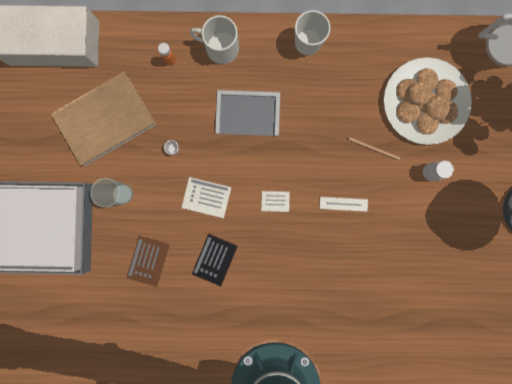

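View pics/scene0.png

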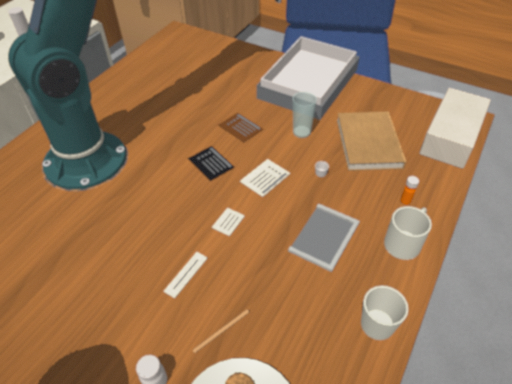

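Top view: the row's three white cards are at (207,197), (276,201) and (344,204). There are also black (215,259) and brown (148,261) look-alikes. The holder is at (248,113), open towards the robot. The largest white card, at (207,197), fits the menu card, so I'll measure it and check it in a crop.

```bash
cat > h.py <<'E'
import cv2,numpy as np
from rig import ctrl
def ray(n,uv,z):
    m=ctrl.camera_model(n);W=np.array(m['world_to_cam']);f=192/np.tan(np.radians(m['fovy']/2))
    R=W[:3,:3];c=-R.T@W[:3,3]
    uv=np.atleast_2d(uv).astype(float)
    d=np.c_[(uv[:,0]-m['cx'])/f,-(uv[:,1]-m['cy'])/f,-np.ones(len(uv))]@R
    return (c+d*((z-c[2])/d[:,2])[:,None])[:,:2]
def whites(img,n,z,lo=150):
    h=cv2.cvtColor(img,cv2.COLOR_RGB2HSV)
    m=cv2.inRange(h,(0,0,lo),(180,70,255))
    m=cv2.morphologyEx(m,cv2.MORPH_CLOSE,np.ones((5,5),np.uint8))
    return [c for c in cv2.findContours(m,cv2.RETR_EXTERNAL,cv2.CHAIN_APPROX_NONE)[0] if cv2.contourArea(c)>80]
def rect(c,n,z):
    p=ray(n,c.reshape(-1,2),z)
    r=cv2.minAreaRect((p*1000).astype(np.float32))
    b=cv2.boxPoints(r)
    return np.round(r[0],1),np.round(r[1],1),round(r[2],1),b.round(0).tolist()
E
python3 - <<'E'
from h import *
for n in('top','scene'):
    a=cv2.imread(f'pics/{n}0.png')[:,:,::-1].copy()
    for lo in (130,):
        for c in whites(a,n,.003,lo):
            u,v=c.reshape(-1,2).mean(0)
            if n=='top' and 170<u<380 and 75<v<225 or n=='scene' and 150<u<360 and 150<v<310: print(n,u.round(),v.round(),rect(c,n,.008 if n=='top' and v<150 else .003))
a=cv2.imread('pics/top0.png');cv2.imwrite('pics/crop.png',cv2.resize(a[80:230,165:305],None,fx=4,fy=4,interpolation=cv2.INTER_CUBIC))
E
```

```text
top 343.0 204.0 (array([ 457.6, -164.6]), array([121. ,  31.7]), 87.6, [[439.0, -224.0], [471.0, -226.0], [476.0, -105.0], [444.0, -103.0]])
top 275.0 201.0 (array([462.2,   7.4]), array([50.5, 70.7]), 0.8, [[436.0, 42.0], [437.0, -28.0], [488.0, -28.0], [487.0, 43.0]])
top 206.0 197.0 (array([469.8, 181.8]), array([110.6,  82. ]), 77.1, [[417.0, 137.0], [497.0, 119.0], [522.0, 227.0], [442.0, 245.0]])
top 171.0 147.0 (array([595. , 271.9]), array([35.7, 35.4]), 1.2, [[577.0, 289.0], [578.0, 254.0], [613.0, 255.0], [613.0, 290.0]])
top 248.0 105.0 (array([686. ,  80.1]), array([160.7, 111.3]), 88.8, [[629.0, 1.0], [740.0, -1.0], [743.0, 159.0], [632.0, 162.0]])
scene 185.0 274.0 (array([ 459.9, -167. ]), array([121.2,  31.6]), 87.6, [[442.0, -227.0], [473.0, -228.0], [478.0, -107.0], [447.0, -106.0]])
scene 228.0 221.0 (array([464.2,   5.1]), array([71.6, 51.2]), 89.5, [[438.0, -30.0], [489.0, -31.0], [490.0, 41.0], [439.0, 41.0]])
scene 324.0 237.0 (array([686.6,  80.4]), array([166.5, 112.2]), 88.7, [[629.0, -2.0], [741.0, -4.0], [745.0, 162.0], [632.0, 165.0]])
scene 321.0 168.0 (array([588.5, 279.9]), array([34.3, 58.6]), 11.6, [[566.0, 305.0], [578.0, 248.0], [611.0, 255.0], [599.0, 312.0]])
scene 264.0 177.0 (array([471.1, 179.3]), array([112.3,  81.7]), 77.5, [[419.0, 133.0], [499.0, 116.0], [523.0, 225.0], [443.0, 243.0]])
```

View pics/crop.png

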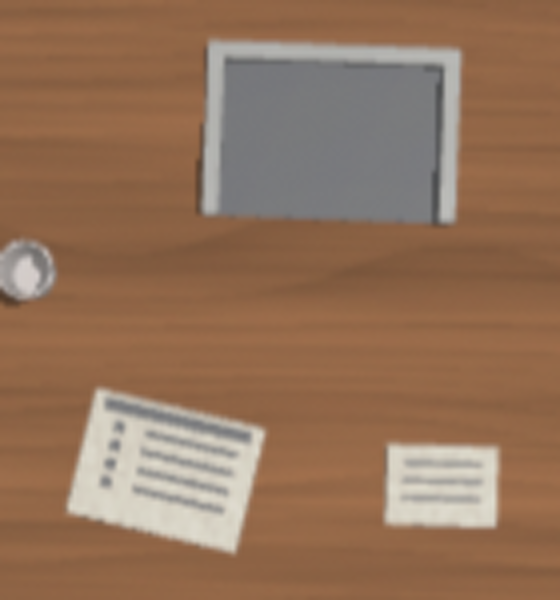

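The crop confirms it: the white card with a thick bar along one long edge, four lines and tick boxes, measuring 110x82 mm, is the menu card. Two views agree on its centre, (470,180) mm, with x heading -12.7°. The holder is 160x111 mm outside, with its floor centre near (681,80) and heading -1.2°. Next I move above the card with the jaws half open along its long axis.

Call:
play_rows([
  [[-0.36, -0.372, 0], -0.187],
  [[-0.36, -0.372, 0], -0.187],
  [[-0.36, -0.372, 0], -0.187],
  [[-0.36, -0.372, 0], -0.187],
  [[-0.36, -0.372, 0], -0.187],
  [[-0.36, -0.372, 0], -0.187],
  [[-0.36, -0.372, 0], -0.187],
  [[-0.36, -0.372, 0], -0.187],
  [[-0.36, -0.372, 0], -0.187],
  [[-0.36, -0.372, 0], -0.187],
  [[-0.36, -0.372, 0], -0.187],
  [[-0.36, -0.372, 0], -0.187],
], hand=100, newtons=60)

```text
t: 1.3
ee_pos: [0.4715, 0.1766, 0.2311]
eef_rot: [[-0.974, 0.227, -0.0], [0.227, 0.974, -0.002], [-0.0, -0.002, -1.0]]
contact_force: [-0.1, 0.1, 0.5]
finger_gap: 0.602
```

Call:
play_rows([
  [[0, 0.004, 0.05], 0],
  [[0, 0.004, 0.1], 0],
  [[0, 0.004, 0.15], 0],
  [[0, 0.004, 0.19], 0],
  [[0, 0.004, 0.21], 0],
  [[0, 0.004, 0.216], 0],
  [[0, 0.004, 0.216], 0],
  [[0, 0.004, 0.216], 0],
])

```text
t: 2.1
ee_pos: [0.4721, 0.1858, 0.0162]
eef_rot: [[-0.976, 0.219, 0.002], [0.219, 0.976, 0.001], [-0.001, 0.002, -1.0]]
contact_force: [0.5, 0.3, 0.2]
finger_gap: 0.613
```

```bash
python3 - <<'E'
from h import *
a=ctrl.read_camera('scene');cv2.imwrite('pics/c1.png',cv2.resize(a[80:260,180:400,::-1],None,fx=3,fy=3))
s=ctrl.state();print(s['ee_pos'],s['contact_force'])
E
```

```text
[0.47233846 0.18563961 0.01652825] [0.30507389 0.51917316 1.12661428]
```

View pics/c1.png

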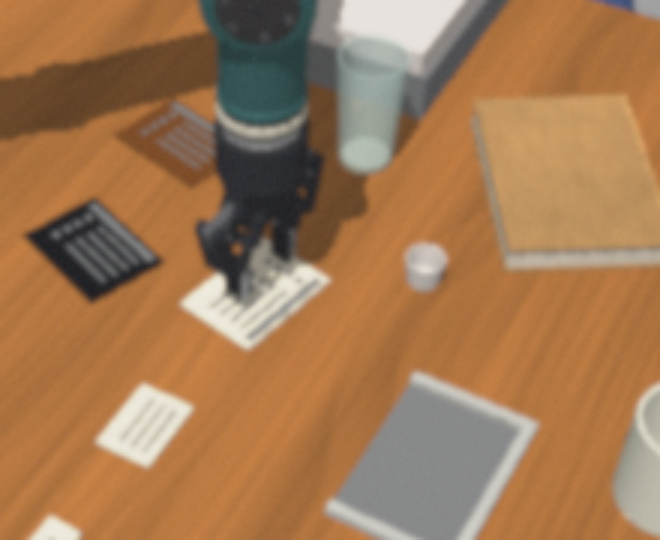

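The view shows both fingertips over the middle of the white card and clear of everything else. I'll lower in small steps until I see contact force.

Call:
play_rows([
  [[0, -0.004, 0.004], 0],
  [[0, -0.004, 0.008], 0],
  [[0, -0.004, 0.01], 0],
  [[0, -0.004, 0.011], 0],
  [[0, -0.004, 0.012], 0],
  [[0, -0.004, 0.012], 0],
])

```text
t: 2.75
ee_pos: [0.4707, 0.1809, 0.0032]
eef_rot: [[-0.976, 0.22, -0.0], [0.22, 0.976, 0.0], [0.0, -0.0, -1.0]]
contact_force: [0.3, -0.1, 0.8]
finger_gap: 0.608
```

Call:
play_rows([
  [[0, 0, 0.001], 0],
  [[0, 0, 0.002], 0],
  [[0, 0, 0.003], 0],
  [[0, 0, 0.003], 0],
])

```text
t: 3.15
ee_pos: [0.4706, 0.1808, 0.0001]
eef_rot: [[-0.976, 0.22, -0.0], [0.22, 0.976, -0.0], [0.0, -0.0, -1.0]]
contact_force: [-0.1, 0.6, -0.2]
finger_gap: 0.608
```

Call:
play_rows([
  [[0, 0, 0.001], 0],
  [[0, 0, 0.002], 0],
  [[0, 0, 0.002], 0],
])

```text
t: 3.45
ee_pos: [0.4707, 0.1808, -0.0004]
eef_rot: [[-0.976, 0.22, 0.0], [0.22, 0.976, 0.0], [-0.0, 0.0, -1.0]]
contact_force: [-2.3, -0.9, 14.7]
finger_gap: 0.607
```

Contact at about 15 N, which is a good press. Sliding now: forward first with part of the turn, to stay clear of the small card.

Call:
play_rows([
  [[-0.01, -0.002, 0.002], -0.01],
  [[-0.022, -0.004, 0.002], -0.02],
  [[-0.036, -0.006, 0.002], -0.035],
  [[-0.05, -0.008, 0.002], -0.05],
  [[-0.064, -0.01, 0.002], -0.065],
  [[-0.074, -0.012, 0.002], -0.075],
  [[-0.08, -0.013, 0.002], -0.08],
  [[-0.08, -0.013, 0.002], -0.08],
])

```text
t: 4.25
ee_pos: [0.5471, 0.1518, -0.0004]
eef_rot: [[-0.99, 0.141, 0.002], [0.141, 0.99, 0.002], [-0.002, 0.002, -1.0]]
contact_force: [-4.4, 0.2, 26.7]
finger_gap: 0.609
```

```bash
cat > look.py <<'E'
from h import *;import sys
a=ctrl.read_camera('top');b=ctrl.read_camera('scene')
cv2.imwrite(f'pics/{sys.argv[1]}.png',np.hstack([cv2.resize(a[70:230,165:325,::-1],(400,400)),cv2.resize(b[130:290,180:340,::-1],(400,400))]))
for c in whites(b,'scene',.003,130):
    u,v=c.reshape(-1,2).mean(0)
    if 150<u<360 and 130<v<310: print(u.round(),v.round(),rect(c,'scene',.003))
s=ctrl.state();print(s['t'],s['ee_pos'],s['contact_force'])
E
python3 look.py c2
```

```text
185.0 274.0 (array([ 459.9, -167. ]), array([121.2,  31.7]), 87.7, [[442.0, -227.0], [473.0, -228.0], [478.0, -107.0], [447.0, -106.0]])
228.0 221.0 (array([464.2,   5.1]), array([71.6, 51.2]), 89.5, [[438.0, -30.0], [489.0, -31.0], [490.0, 41.0], [439.0, 41.0]])
324.0 237.0 (array([686.6,  80.4]), array([166.5, 112.2]), 88.7, [[629.0, -2.0], [741.0, -4.0], [745.0, 162.0], [632.0, 165.0]])
285.0 198.0 (array([547.5, 150.2]), array([112.5,  81.2]), 81.8, [[499.0, 100.0], [580.0, 89.0], [596.0, 200.0], [515.0, 212.0]])
321.0 168.0 (array([588.5, 279.9]), array([34.3, 58.6]), 11.6, [[566.0, 305.0], [578.0, 248.0], [611.0, 255.0], [599.0, 312.0]])
287.0 147.0 (array([470.4, 310.7]), array([84.8, 51.9]), 17.1, [[422.0, 323.0], [437.0, 273.0], [519.0, 298.0], [503.0, 348.0]])
4.35 [ 5.47058968e-01  1.51799069e-01 -4.21452057e-04] [-4.3430889   0.70178266 26.88745656]
```

View pics/c2.png

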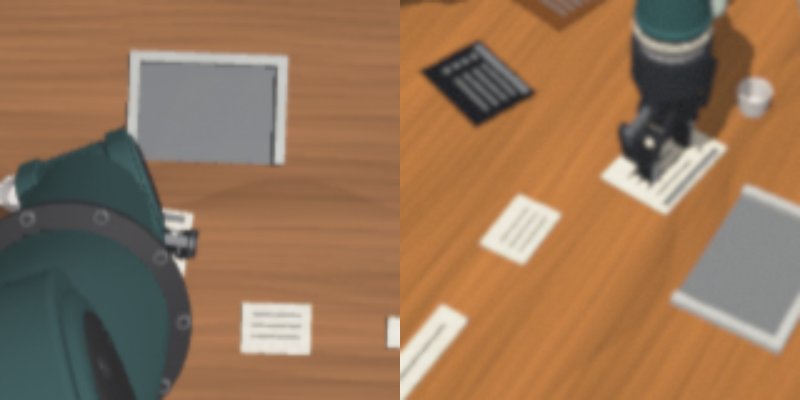

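The card follows the fingers: centre (547,150), heading -8°. The press is at 27 N, so I'll ease off while moving it in front of the opening.

Call:
play_rows([
  [[-0.005, -0.008, -0.001], -0.012],
  [[-0.011, -0.02, -0.0012], -0.03],
  [[-0.018, -0.033, -0.0012], -0.06],
  [[-0.025, -0.046, -0.0012], -0.085],
  [[-0.031, -0.058, -0.0012], -0.11],
  [[-0.035, -0.066, -0.0012], -0.122],
  [[-0.035, -0.067, -0.0012], -0.122],
  [[-0.035, -0.067, -0.0012], -0.122],
])

```text
t: 5.15
ee_pos: [0.5742, 0.0795, -0.0003]
eef_rot: [[-1.0, 0.02, 0.006], [0.02, 1.0, 0.001], [-0.006, 0.001, -1.0]]
contact_force: [0.8, -0.2, 13.8]
finger_gap: 0.605
```

```bash
python3 look.py c3
```

```text
185.0 274.0 (array([ 459.9, -167. ]), array([121.2,  31.6]), 87.7, [[442.0, -227.0], [473.0, -228.0], [478.0, -107.0], [447.0, -106.0]])
228.0 221.0 (array([464.2,   5.1]), array([71.6, 51.2]), 89.5, [[438.0, -30.0], [489.0, -31.0], [490.0, 41.0], [439.0, 41.0]])
324.0 237.0 (array([686.5,  80.4]), array([166.5, 112.2]), 88.8, [[629.0, -2.0], [741.0, -4.0], [744.0, 162.0], [632.0, 165.0]])
282.0 222.0 (array([574.2,  78.4]), array([113.2,  81. ]), 88.9, [[533.0, 23.0], [614.0, 21.0], [616.0, 134.0], [535.0, 136.0]])
283.0 172.0 (array([500.9, 220.7]), array([82.7, 34.6]), 15.1, [[457.0, 227.0], [466.0, 193.0], [545.0, 215.0], [536.0, 248.0]])
321.0 168.0 (array([591.3, 281.1]), array([32.4, 57.6]), 24.5, [[565.0, 301.0], [589.0, 248.0], [618.0, 262.0], [594.0, 314.0]])
5.25 [ 5.74143767e-01  7.94422272e-02 -3.48428328e-04] [ 0.42759669 -0.72903416 12.93569925]
```

Aligned: card (574,79), heading -1.1°, with ±15 mm to spare between the rails. Pushing it straight in.

Call:
play_rows([
  [[-0.006, 0, 0], 0],
  [[-0.018, 0.0003, 0], 0],
  [[-0.03, 0.0006, 0], 0],
  [[-0.043, 0.001, 0], 0],
  [[-0.056, 0.0015, 0], 0],
  [[-0.069, 0.002, 0], 0],
  [[-0.082, 0.002, 0], 0],
  [[-0.094, 0.002, 0], 0],
  [[-0.103, 0.002, 0], 0],
  [[-0.108, 0.002, 0], 0],
  [[-0.108, 0.002, 0], 0],
  [[-0.108, 0.002, 0], 0],
])

```text
t: 6.45
ee_pos: [0.6809, 0.0794, -0.0002]
eef_rot: [[-1.0, 0.02, 0.004], [0.02, 1.0, 0.0], [-0.004, 0.001, -1.0]]
contact_force: [-0.9, -0.7, 11.3]
finger_gap: 0.605
```

```bash
python3 look.py c4
```

```text
185.0 274.0 (array([ 459.9, -167. ]), array([121.2,  31.7]), 87.7, [[442.0, -227.0], [473.0, -228.0], [478.0, -107.0], [447.0, -106.0]])
323.0 238.0 (array([686.6,  80.6]), array([167. , 112.2]), 88.7, [[629.0, -2.0], [741.0, -4.0], [745.0, 163.0], [632.0, 165.0]])
228.0 221.0 (array([463.9,   5.6]), array([72.5, 51.6]), 89.7, [[438.0, -31.0], [489.0, -31.0], [490.0, 42.0], [438.0, 42.0]])
328.0 189.0 (array([635.8, 220. ]), array([90.5, 49.5]), 12.3, [[586.0, 235.0], [597.0, 186.0], [685.0, 205.0], [675.0, 254.0]])
6.55 [ 6.80935367e-01  7.93736895e-02 -2.60239062e-04] [-0.92824584  0.25282534 10.48141169]
```

View pics/c4.png

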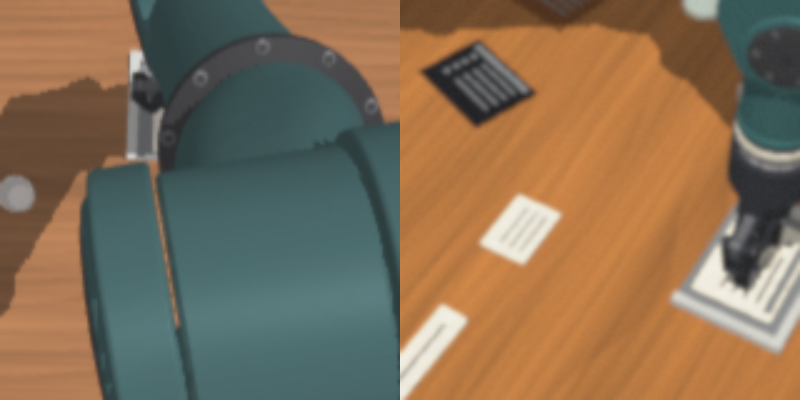

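The card lies inside the holder with grey floor showing along the near side. Lifting straight off, then backing away to check from above.

Call:
play_rows([
  [[0, 0, -0.002], 0],
  [[0, 0, -0.006], 0],
  [[0, 0, -0.02], 0],
  [[0, 0, -0.05], 0],
  [[0, 0, -0.1], 0],
  [[0, 0, -0.15], 0],
  [[0, 0, -0.2], 0],
  [[0, 0.03, -0.22], 0],
  [[0.02, 0.08, -0.22], 0],
  [[0.04, 0.13, -0.22], 0],
  [[0.06, 0.17, -0.22], 0],
  [[0.07, 0.2, -0.22], 0],
])

```text
t: 7.75
ee_pos: [0.6098, 0.2849, 0.2184]
eef_rot: [[-1.0, 0.015, -0.001], [0.015, 1.0, 0.002], [0.001, 0.002, -1.0]]
contact_force: [0.9, 0.8, 0.5]
finger_gap: 0.613
```

Call:
play_rows([
  [[0.03, 0.04, 0], 0],
  [[0.06, 0.09, 0], 0],
  [[0.09, 0.13, 0], 0],
  [[0.12, 0.17, 0], 0],
  [[0.15, 0.21, 0], 0],
  [[0.18, 0.25, 0], 0],
  [[0.18, 0.25, 0], 0],
  [[0.18, 0.25, 0], 0],
  [[0.18, 0.25, 0], 0],
])

```text
t: 8.65
ee_pos: [0.4392, 0.5323, 0.2176]
eef_rot: [[-1.0, 0.021, 0.001], [0.021, 1.0, -0.002], [-0.001, -0.002, -1.0]]
contact_force: [0.7, -1.6, 0.7]
finger_gap: 0.609
```

```bash
python3 look.py c5; python3 - <<'E'
from h import *
a=ctrl.read_camera('top');cv2.imwrite('pics/c6.png',cv2.resize(a[70:230,165:385,::-1],None,fx=3.5,fy=3.5))
h=cv2.cvtColor(a,cv2.COLOR_RGB2HSV)
for n,img in(('top',a),('scene',ctrl.read_camera('scene'))):
    for lo in (200,):
        for c in whites(img,n,.003,lo):
            u,v=c.reshape(-1,2).mean(0)
            if n=='top' and 170<u<380 and 75<v<225 or n=='scene' and 150<u<360 and 190<v<310: print(n,u.round(),v.round(),rect(c,n,.003))
E
```

```text
185.0 274.0 (array([ 459.9, -167. ]), array([121.2,  31.6]), 87.6, [[442.0, -227.0], [473.0, -228.0], [478.0, -107.0], [447.0, -106.0]])
228.0 221.0 (array([464.2,   5.1]), array([71.6, 51.2]), 89.5, [[438.0, -30.0], [489.0, -31.0], [490.0, 41.0], [439.0, 41.0]])
324.0 237.0 (array([686.6,  80.4]), array([166.5, 112.2]), 88.7, [[629.0, -2.0], [741.0, -4.0], [745.0, 162.0], [632.0, 165.0]])
321.0 168.0 (array([588.5, 279.9]), array([34.3, 58.6]), 11.6, [[566.0, 305.0], [578.0, 248.0], [611.0, 255.0], [599.0, 312.0]])
8.75 [0.44044599 0.53124281 0.21755679] [ 0.69612362 -0.23873376  0.72206579]
top 344.0 204.0 (array([ 457.4, -165.2]), array([118.7,  28.8]), 87.9, [[441.0, -224.0], [470.0, -225.0], [474.0, -106.0], [445.0, -105.0]])
top 275.0 201.0 (array([462.2,   7.4]), array([45.4, 65.7]), 0.8, [[439.0, 40.0], [440.0, -26.0], [485.0, -25.0], [484.0, 40.0]])
top 248.0 116.0 (array([679.3,  80. ]), array([108.2,  76. ]), 89.3, [[641.0, 26.0], [717.0, 25.0], [718.0, 134.0], [642.0, 135.0]])
scene 185.0 274.0 (array([ 459.5, -166.8]), array([120.8,  30.8]), 87.6, [[442.0, -227.0], [472.0, -228.0], [477.0, -107.0], [447.0, -106.0]])
scene 323.0 236.0 (array([680.2,  78.5]), array([110. ,  79.3]), 89.4, [[640.0, 24.0], [719.0, 23.0], [720.0, 133.0], [641.0, 134.0]])
scene 228.0 221.0 (array([463.6,   5.1]), array([71.6, 50.9]), 88.5, [[437.0, -30.0], [488.0, -31.0], [490.0, 40.0], [439.0, 42.0]])
```

View pics/c6.png

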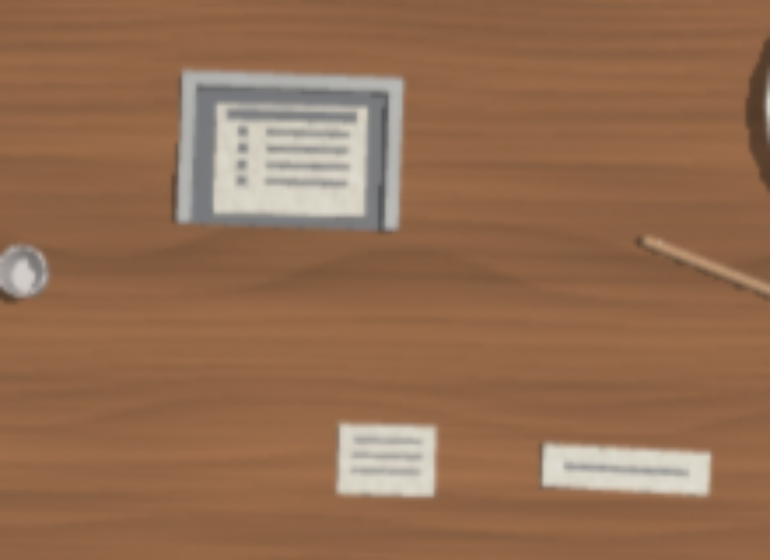

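The top view shows the card wholly inside the rails, with grey floor on all four sides. Its centre is about (680,80) against a floor centre of (681,80). The other two cards haven't moved. Handing in.

```bash
python3 -c "
from rig import ctrl
print(ctrl.close_job())"
```

```text
the job is handed in; nothing more can be done
None
```

The menu card now lies wholly inside the holder, and I handed the job in about 9 s into the 42 s limit. I pressed on it with two half-open fingertips, slid and turned it flat over the table, in through the open side, then lifted off and moved the arm clear.

- **Fit:** both cameras put the card's centre at about (680, 79) mm against a holder floor centre of (681, 80). About 8–10 mm of floor shows at the open side, and there is clear floor on the other three sides.
- **Other cards:** the small card and the strip card measure the same as at the start, to within 1 mm. I did not touch the black and brown look-alikes.
- **Force:** the press was mostly 11–15 N. It reached 27 N on the first slide, because I added 2 mm of press twice, and I eased it off on the next move.
- **Disagreement:** the two camera views differ by up to about 2.5 mm, which is well inside the clearances. No check failed.

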